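# Turn a cast plaster disc over with a trowel

## Task

The fresh plaster casting on the lower bed of the wooden turning stand has to dry on its other side, but its edge is still crumbly, so the gripper must never touch it. Take the small trowel, slip its blade through the slot under the disc and tip the disc up and over the step, so that it comes to lie flat on the cork-covered upper bed with its plain underside on top. Then lay the trowel down flat on the bench, off the stand, and leave the other things where they are.

Things in the scene. Friction and masses are not known exactly. Their poses are not given: they have to be found in the camera images.
- disc_center (a point): centre (half-way up) of a loose white cast plaster disc, 120 mm across, 10 mm thick, about 0.13 kg, lying on the lower bed over the slot, far edge 2 to 20 mm short of the step. z points out of its dished face (raised rim, centre button), on top at first; the other face is plain. Pushed up from below between its outer edge and its centre it slides to the step and pivots there.
- trowel_grip (a point): middle of the wooden handle of a small loose trowel (135 mm long, 0.12 kg) lying flat on the bench; the point is 8.5 mm above the trowel's underside. y runs along the trowel towards the blade tip, z up, x across. Handle: 36 mm long (18 mm either side of this point), 16 mm wide, 17 mm high.
- trowel_tip (a point): middle of the blade's tip edge, on the blade's underside, 118 mm ahead (y) of the handle's middle and level with the handle's underside; axes as for the handle. The flat steel blade is 89 mm long, 32 mm wide, 3 mm thick; a thin shank joins it to the handle.
- stand: fixed wooden turning stand, 307 mm long, 140 mm wide. Origin: on the bench under the middle of the step between its two beds. x runs along the stand from lower to upper bed, z up. Lower bed: x -145 to 0 mm, top 40 mm above the bench, with a slot along its middle. Step: 10 mm high, at x = 0. Upper bed: x 0 to 150 mm, cork-covered, top 50 mm high, closed at its end by a fence 12 mm higher.
- stand_slot (a point): open outer end of the slot in the lower bed, at x = -145 mm of the stand, on the slot's floor, 20 mm above the bench; axes as the stand's. The slot, for a blade, is 60 mm wide, 20 mm deep below the bed's top and runs 100 mm from here along +x.
- mug_1: bystander, to be left alone: striped mug, 86x115x95 mm, standing; origin under its middle
- tape_measure: bystander, to be left alone: yellow tape measure, 40x78x62 mm; origin under its middle
- sanding_block: bystander, to be left alone: red-brown sanding block, 60x110x32 mm; origin under its middle
- jar: bystander, to be left alone: clear jar with a yellow lid, 78x78x95 mm; origin under its middle
Not all that is in view belongs to the job. What is shaped like the part that bears trowel_grip but black, green or red is not meant.

How it is judged (in metres and radians):
On the way, in this order (a step that is already met when the one before it is completed fails the run):
1. the disc is tipped up on edge by the trowel (angle between disc_center's own z axis and vertical between 0.5 and 1.9 rad and contact force between trowel and disc above 0.03 N), for 0.1 s.
2. the disc lies turned over on the upper bed (angle between disc_center's own z axis and vertical above 3.04 rad and x of disc_center in the frame of stand between 0.02 and 0.1 m and y of disc_center in the frame of stand between -0.045 and 0.045 m and z of disc_center in the frame of stand between 0.05 and 0.062 m), for 0.2 s.
At the end, for the whole second after the job is handed in: Disc at rest on the upper bed, plain face up, within 0.1 rad of level, centre 20 to 100 mm past the step and within 45 mm of the stand's middle line; trowel at rest on the bench off the stand, same way up as found (handle centre below 20 mm, tilt under 0.2 rad) (all of step 2 and linear speed of each of disc, trowel below 0.02 m/s and height (world z) of trowel_grip below 0.02 m and angle between trowel_grip's own z axis and vertical below 0.2 rad and contact force between trowel and stand below 0.05 N); the robot touches nothing.
It fails at once if the gripper touches the disc (contact force between any of the fingers, the arm and disc above 0.2 N).
It fails at once if the disc falls off the stand (height (world z) of disc_center below 0.035 m).
It fails at once if the disc is thrown or lifted high off the stand (height (world z) of disc_center above 0.18 m).
It fails at once if a bystander (mug, tape measure, sanding block, jar) is moved by more than 30 mm (distance of any of mug_1, tape_measure, sanding_block, jar from where it was at the start of the episode above 0.03 m).
It also fails if it takes over 45 s, if anything falls off the work surface, if the arm or the gripper's body presses on something with over 40 N, if the wrist force passes 120 N, or if a joint passes its speed limit or range.

## Robot

A 6-joint arm with a two-finger parallel gripper is mounted at the origin on a cart in front of the work surface, level with it; the furniture and walls round the work are solid. World frame = base frame: x ahead of the robot, y to its left, z up, the work surface at z = 0. Lengths are in mm, angles in rad, forces in N, time in s.
With the tool pointing down it reaches from about 300 to 775 mm from the base axis. Payload 14.6 kg.
Tool frame: the origin (TCP) lies between the finger pads; the fingertips stand 11 mm ahead of it and the grasp point (between the pads) lies 8 mm behind it; z points along the fingers, y is the direction in which the jaws open and shut (so a half turn about z gives the same grasp; the last joint's range is limited). The gripper opens to 94 mm and grips with 3 to 60 N. Pads are 16 mm wide; open, the fingers measure 119 mm over their backs; the gripper's body (75 mm by 177 mm) begins 78 mm behind the grasp point.
Start: joints at [1.181, 0.3, 1.521, -0, 1.321, -0.067], TCP at [174.47, 521.584, 216.446] pointing down, gripper open.
Joint ranges: [-3.03, 3.03], [-0.79, 2.21], [0.23, 2.52], [-1.04, 4.18], [0, 3.07], [-2.55, 2.55]. Speed limits (rad/s): [2.22, 2.22, 2.57, 3.14, 3.14, 3.14].

## Interface

Orientations are given as [roll, pitch, yaw] about the fixed x, y, z axes, in that order (R = Rz(yaw) Ry(pitch) Rx(roll)).
In Python, from cell import * gives the robot as it stands.
- The arm moves only by the tool arm_command, never from a script. Its argument "deltas" is a list of rows, each an object with "xyz": the shift along the world's x, y, z in m, a list of three; "turn": the turn, a rotation vector about the world's x, y, z in rad, a list of three. A call has 1 to 12 rows; each row shifts and turns the commanded pose from where the row before left it; what a row does not reach is not made up. A row lasts 1/8 s, in which the tool goes at most 62.5 mm and 10.7 degrees, less where a joint would pass 70% of its speed; a pose out of reach is approached as far as the arm can. A call with a gripper value outside its range is refused whole. "gripper" is the closure, from 0 (fully open) to 1 (shut), set as the call begins (left out, the last holds). The fingers move at their own pace and stop on an object; "force" is the grip in N (left out, the last holds). Time passes only in rows, so rows that do not move let the fingers close. It gives the time, the measured TCP pose, the force and the opening at its end, in the units of the state.
- read_state(): the state, without advancing time (a new reading comes with each control period).
- camera(name): name is "scene" or "top"; returns a dict with "color" (400x640x3 uint8, red, green, blue), "fx", "fy", "cx", "cy" (pixels), "k1" (the pictures are not rectified: a ray, as slopes to the right and down, at radius r is drawn at 1 + k1 r^2 times it, then the intrinsics apply), "rvec" (rotation vector, rad) and "tvec" (3), from world to camera coordinates, as OpenCV has them. Camera axes: x right, y down, z forward; pixel columns grow to the right and rows downward; lengths in mm; the calibration is good to about 2 mm. A picture is of the moment at which its call begins. There is no depth.
- sign_off(): hands the job in, once; it reports no verdict.
The state is a dict: "clock": time; "joints": joint angles; "qd": joint speeds; "effort": joint torques, N m; "eef_pos": TCP position; "eef_rot": TCP orientation; "wrist_force": force on the tool from outside, world axes, zero at the start; "moment": the same for the moment, N m; "finger_gap": finger opening in mm.
Only numpy, scipy, OpenCV 4.12 (cv2) and the standard library are available. Lean on these libraries where they do the work, as an engineer would, in place of code of your own. Each camera call takes 0.05 s, during which the arm holds its last target.

## Working session

There is one attempt and no reset: what is moved stays moved. The work goes in short steps, Python scripts to look and compute and a tool call to move; the robot and the scene stay as the last step left them, time stands still between calls to the robot, and variables do not carry over. Pictures are saved under pics/ and viewed, and the job is handed in when it is done.

Besides the shell and the picture viewer there is one more tool, called after "Emit:" as a command line: name --argument value ..., lists and objects as JSON in quotes. arm_command: Moves the arm, as the interface text tells. Its arguments: {"type":"object","properties":{"deltas":{"type":"array","items":{"type":"object","properties":{"xyz":{"type":"array","items":{"type":"number"}},"turn":{"type":"array","items":{"type":"number"}}}}},"gripper":{"type":"number"},"force":{"type":"number"}},"required":["deltas"]}

```bash
ls; mkdir -p pics
python3 - <<'E'
from cell import *
import cv2
print(read_state())
for n in("scene","top"):
    c=camera(n); cv2.imwrite(f"pics/{n}0.png",c["color"][:,:,::-1]); print({k:v for k,v in c.items() if k!="color"})
E
```

```text
pics
{'clock': 0.0, 'joints': array([ 1.18141839e+00,  3.00449541e-01,  1.52160789e+00, -2.22809789e-05,
        1.32069895e+00, -6.66050200e-02]), 'qd': array([ 0.00071724, -0.00073994,  0.00016032,  0.00132848, -0.00140159,
       -0.00153169]), 'effort': array([-1.68462971e-03, -5.31800365e+01, -3.52740633e+01,  7.07458332e-02,
        2.43849680e-02,  8.50221397e-06]), 'eef_pos': array([174.36989591, 521.35175502, 215.88681103]), 'eef_rot': array([-3.14043007e+00, -5.59194160e-05,  2.81882523e+00]), 'wrist_force': array([ 0.46995927, -0.28743228,  0.30287275]), 'moment': array([-0.01268976,  0.0229904 , -0.00458401]), 'finger_gap': 93.9580653154611}
{'fx': 512.4667899440916, 'fy': 512.4667899440916, 'cx': 314.418108506467, 'cy': 199.84287296621434, 'k1': -0.1041508912353792, 'rvec': array([ 2.20431863, -0.60680136,  0.25174241]), 'tvec': array([-460.5227416 ,  293.43379505, 1782.79730119])}
{'fx': 370.54344857525876, 'fy': 370.54344857525876, 'cx': 316.3673827462655, 'cy': 198.49149510559934, 'k1': -0.03052258649514406, 'rvec': array([ 2.17506664, -2.2149258 ,  0.06995352]), 'tvec': array([ 100.37212847,  585.50585634, 1110.61589035])}
```

View pics/scene0.png

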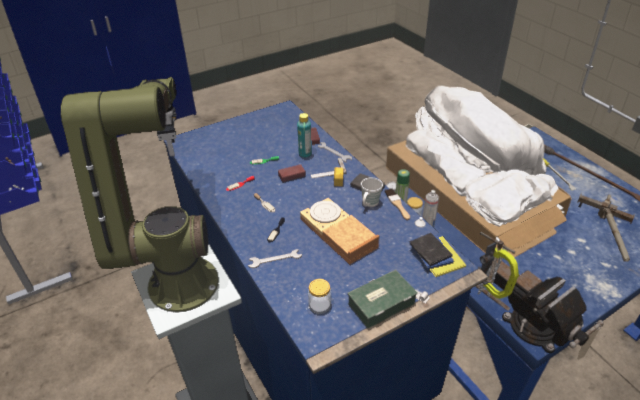

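View pics/top0.png

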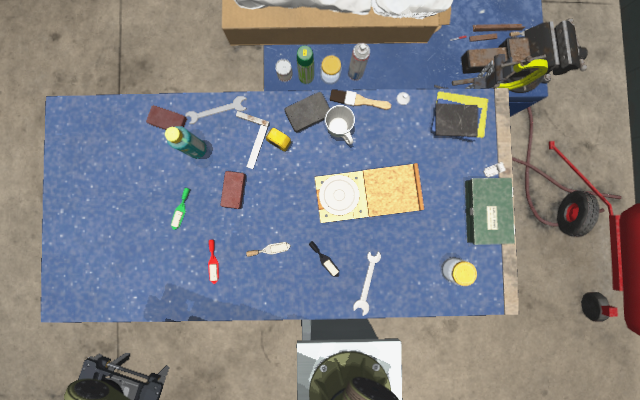

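```bash
cat > h.py <<'E'
import numpy as np, cv2
from cell import *
def K(c): return np.array([[c["fx"],0,c["cx"]],[0,c["fy"],c["cy"]],[0,0,1.]])
def D(c): return np.array([c["k1"],0,0,0,0.])
def ray(c,px):
    u=cv2.undistortPointsIter(np.array([[px]],float),K(c),D(c),None,None,(3,50,1e-10))[0,0]
    R=cv2.Rodrigues(c["rvec"])[0]; o=-R.T@c["tvec"]; d=R.T@np.array([u[0],u[1],1]); return o,d/np.linalg.norm(d)
def onz(c,px,z):
    o,d=ray(c,px); return o+d*(z-o[2])/d[2]
def proj(c,P):
    return cv2.projectPoints(np.array(P,float).reshape(-1,1,3),c["rvec"],c["tvec"],K(c),D(c))[0][:,0]
def crop(c,name,x0,y0,x1,y1,s):
    im=c["color"][y0:y1,x0:x1,::-1]; cv2.imwrite("pics/"+name,cv2.resize(im,None,fx=s,fy=s,interpolation=cv2.INTER_CUBIC))
E
python3 - <<'E'
from h import *
c=camera("top"); crop(c,"c1.png",230,225,350,285,6); crop(c,"c2.png",305,150,435,230,6)
s=camera("scene"); crop(s,"c3.png",240,180,390,270,5)
E
```

```text
(no output)
```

View pics/c1.png

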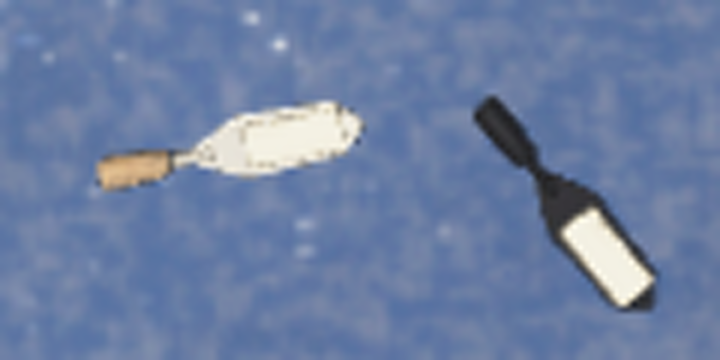

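View pics/c2.png

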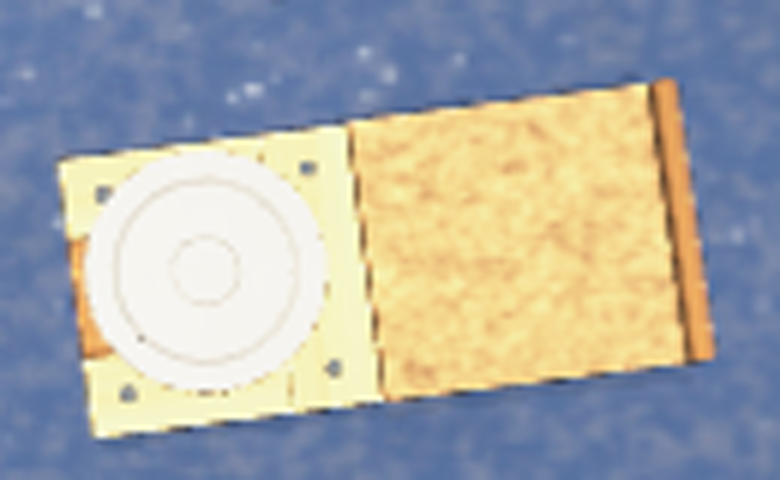

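View pics/c3.png

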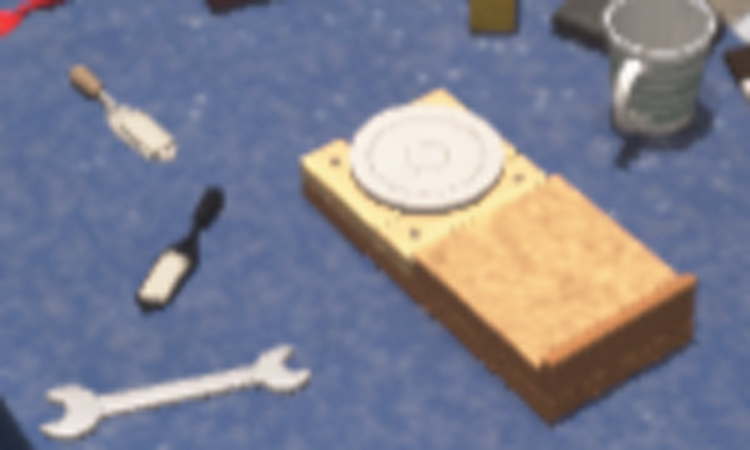

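Run:
```python
from h import *
c=camera("top"); s=camera("scene")
f=lambda p,x0,y0,k=6:((p[0]+.5)/k-.5+x0,(p[1]+.5)/k-.5+y0)
for n,p,z in [("LL",(94,438),40),("UL",(58,160),40),("stepB",(382,402),50),("stepT",(348,123),50),("fB",(714,360),62),("fT",(678,79),62),("disc",(205,271),50),("button",(205,271),50),("slotA",(71,240),40),("slotB",(84,358),40)]:
    print(n,onz(c,f(p,305,150),z).round(1))
for n,p,z in [("h0",(98,172),10),("h1",(172,165),10),("tip",(361,128),3),("hc",(135,170),16),("bladeW1",(262,176),3),("bladeW2",(250,113),3)]:
    print(n,onz(c,f(p,230,225),z).round(1))
print("scene")
for n,p,z in [("L_left",(303,162),40),("L_far",(441,88),40),("stepfar",(556,176),50),("stepnear",(416,243),50),("disc",(428,156),50),("fnear",(543,363),62),("ffar",(695,281),62)]:
    print(n,onz(s,f(p,240,180,5),z).round(1))
for n,p,z in [("hc",(85,80),14),("tip",(168,155),2),("h0",(72,70),10),("h1",(97,95),10)]:
    print(n,onz(s,f(p,240,180,5),z).round(1))
```

```text
LL [514.1  79.7  40. ]
UL [652.6  95.   40. ]
stepB [529.1 -62.   50. ]
stepT [667.3 -48.8  50. ]
fB [ 546.5 -223.1   62. ]
fT [ 684.8 -210.2   62. ]
disc [595.2  23.6  50. ]
button [595.2  23.6  50. ]
slotA [612.5  89.2  40. ]
slotB [553.7  83.9  40. ]
h0 [425.  306.6  10. ]
h1 [427.8 269.1  10. ]
tip [444.3 173.7   3. ]
hc [426.1 286.8  16. ]
bladeW1 [420.9 224.4   3. ]
bladeW2 [452.9 230.1   3. ]
scene
L_left [513.4  74.8  40. ]
L_far [651.6  94.9  40. ]
stepfar [665.8 -51.3  50. ]
stepnear [536.  -59.1  50. ]
disc [594.2  20.   50. ]
fnear [ 542.8 -221.8   62. ]
ffar [ 681.6 -210.5   62. ]
hc [422.1 285.2  14. ]
tip [444.  177.5   2. ]
h0 [420.1 307.4  10. ]
h1 [424.  266.9  10. ]
```

Emit:
arm_command --deltas '[{"xyz":[0.0313,-0.0292,-0.0145],"turn":[0,0,-0.1355]},{"xyz":[0.0313,-0.0292,-0.0145],"turn":[0,0,-0.1355]},{"xyz":[0.0313,-0.0292,-0.0145],"turn":[0,0,-0.1355]},{"xyz":[0.0313,-0.0292,-0.0145],"turn":[0,0,-0.1355]},{"xyz":[0.0313,-0.0292,-0.0145],"turn":[0,0,-0.1355]},{"xyz":[0.0313,-0.0292,-0.0145],"turn":[0,0,-0.1355]},{"xyz":[0.0313,-0.0292,-0.0145],"turn":[0,0,-0.1355]},{"xyz":[0.0313,-0.0292,-0.0145],"turn":[0,0,-0.1355]},{"xyz":[0,0,0]},{"xyz":[0,0,0]}]' --gripper 0.3 --force 50

```text
validation failed for argument at $.de...
```

Emit:
arm_command --deltas '[{"xyz":[0.0313,-0.0292,-0.0145],"turn":[0,0,-0.1355]},{"xyz":[0.0313,-0.0292,-0.0145],"turn":[0,0,-0.1355]},{"xyz":[0.0313,-0.0292,-0.0145],"turn":[0,0,-0.1355]},{"xyz":[0.0313,-0.0292,-0.0145],"turn":[0,0,-0.1355]},{"xyz":[0.0313,-0.0292,-0.0145],"turn":[0,0,-0.1355]},{"xyz":[0.0313,-0.0292,-0.0145],"turn":[0,0,-0.1355]},{"xyz":[0.0313,-0.0292,-0.0145],"turn":[0,0,-0.1355]},{"xyz":[0.0313,-0.0292,-0.0145],"turn":[0,0,-0.1355]},{"xyz":[0,0,0],"turn":[0,0,0]},{"xyz":[0,0,0],"turn":[0,0,0]}]' --gripper 0.3 --force 50

```text
clock: 1.55
eef_pos: [424.6, 288.3, 100.7]
eef_rot: [3.142, -0.0, 1.736]
wrist_force: [-0.2, -0.6, 0.3]
finger_gap: 65.9
```

Emit:
arm_command --deltas '[{"xyz":[0.0004,-0.0008,-0.03],"turn":[0,0,0]},{"xyz":[0,0,-0.03],"turn":[0,0,0]},{"xyz":[0,0,-0.02],"turn":[0,0,0]},{"xyz":[0,0,-0.0075],"turn":[0,0,0]},{"xyz":[0,0,0],"turn":[0,0,0]},{"xyz":[0,0,0],"turn":[0,0,0]}]'

```text
clock: 2.3
eef_pos: [425.6, 287.7, 13.9]
eef_rot: [3.14, -0.001, 1.735]
wrist_force: [-0.5, -0.0, 0.9]
finger_gap: 65.7
```

Run:
```python
from h import *
s=camera("scene"); crop(s,"d1.png",220,150,340,240,6)
```

```text
(no output)
```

View pics/d1.png

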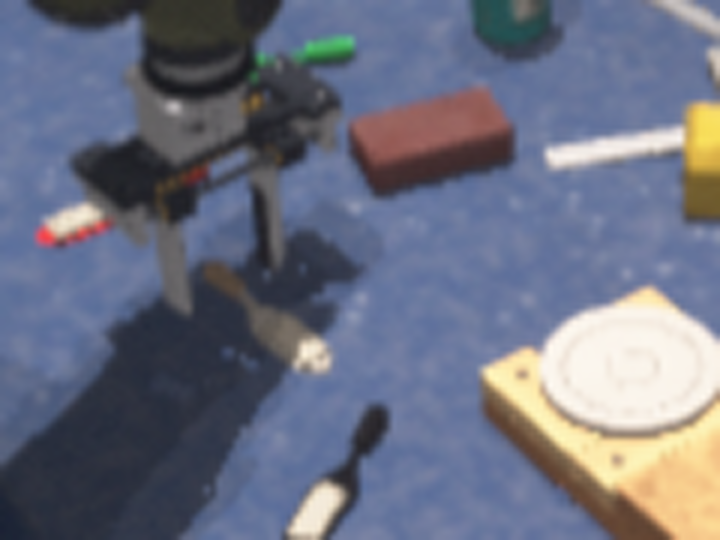

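The fingers straddle the tan handle (crop 225,275). Closing.

Emit:
arm_command --deltas '[{"xyz":[0,0,-0.001],"turn":[0,0,0]},{"xyz":[0,0,0],"turn":[0,0,0]},{"xyz":[0,0,0],"turn":[0,0,0]},{"xyz":[0,0,0],"turn":[0,0,0]},{"xyz":[0,0,0],"turn":[0,0,0]},{"xyz":[0,0,0],"turn":[0,0,0]},{"xyz":[0,0,0],"turn":[0,0,0]}]' --gripper 1.0 --force 55

```text
clock: 3.22
eef_pos: [425.3, 287.2, 11.9]
eef_rot: [-3.142, 0.0, 1.735]
wrist_force: [0.2, -0.6, 0.7]
finger_gap: 13.7
```

Emit:
arm_command --deltas '[{"xyz":[0,0,0.02],"turn":[0,0,0]},{"xyz":[0,0,0.04],"turn":[0,0,0]},{"xyz":[0.035,-0.014,0.0],"turn":[0,0,-0.028]},{"xyz":[0.035,-0.014,0.0],"turn":[0,0,-0.028]},{"xyz":[0.036,-0.014,0.0],"turn":[0,0,0]},{"xyz":[0.036,-0.015,0.0],"turn":[0,0,0]},{"xyz":[0,0,0],"turn":[0,0,0]},{"xyz":[0,0,0],"turn":[0,0,0]}]'

```text
clock: 4.22
eef_pos: [566.6, 230.2, 71.5]
eef_rot: [-3.141, 0.0, 1.679]
wrist_force: [-0.8, 0.4, -1.6]
finger_gap: 13.9
```

Run:
```python
from h import *
print(read_state()["eef_pos"])
s=camera("scene"); crop(s,"e1.png",250,140,390,260,5)
c=camera("top"); crop(c,"e2.png",230,150,370,250,5)
```

```text
[566.63744041 230.24061205  71.498268  ]
```

View pics/e1.png

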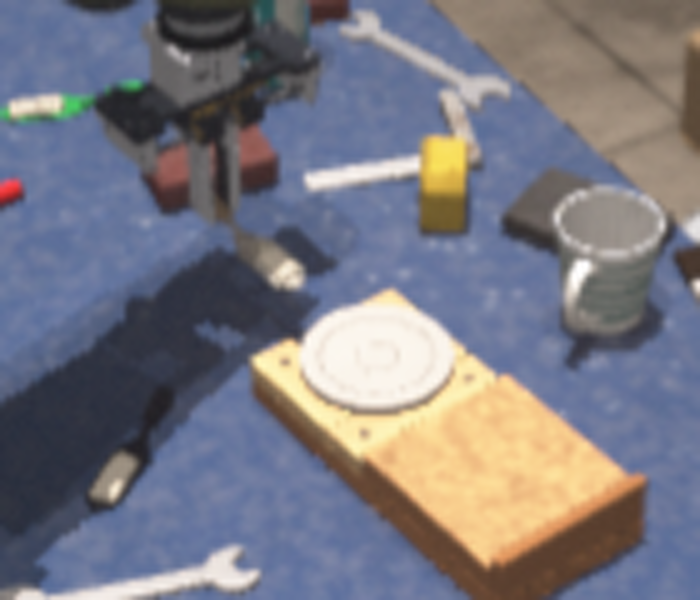

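View pics/e2.png

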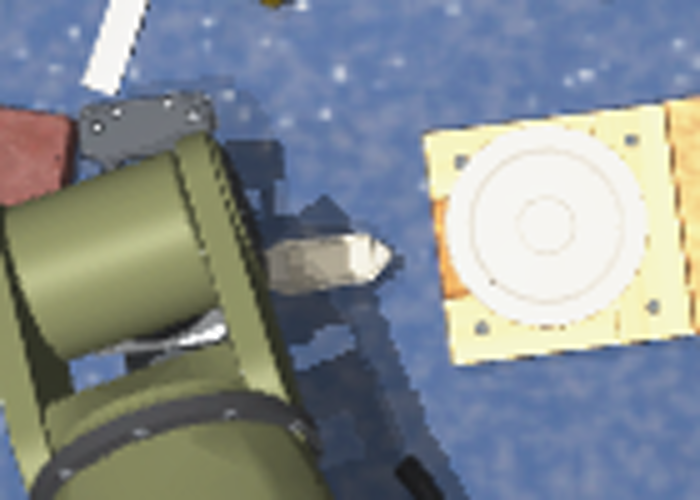

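Run:
```python
from h import *
c=camera("top"); s=camera("scene")
f=lambda p,x0,y0,k=5:((p[0]+.5)/k-.5+x0,(p[1]+.5)/k-.5+y0)
pt=f((393,256),230,150); ps=f((299,283),250,140)
for z in(55,60,65): print(onz(c,pt,z).round(1),onz(s,ps,z).round(1))
o1,d1=ray(c,pt);o2,d2=ray(s,ps)
A=np.stack([d1,-d2],1); t=np.linalg.lstsq(A,o2-o1,rcond=None)[0]; print(o1+t[0]*d1,o2+t[1]*d2)
d=np.array([.1075,-.9942]); 
print("expected tip",np.array([566.6,230.2])+118*d)
for h in(58,60,62):
  print(proj(s,[*(np.array([566.6,230.2])+118*d),h]),ps,proj(c,[*(np.array([566.6,230.2])+118*d),h]),pt)
```

```text
[578.7 114.1  55. ] [583.1 123.5  55. ]
[578.4 114.   60. ] [580.2 118.2  60. ]
[578.1 113.9  65. ] [577.4 113.   65. ]
[578.19598637 113.94598332  63.95890219] [577.95355272 114.0670506   63.94822751]
expected tip [579.285  112.8844]
[[309.8808818  197.39834542]] (309.4, 196.2) [[308.58958007 200.52691404]] (308.2, 200.8)
[[309.86695936 197.01257027]] (309.4, 196.2) [[308.5790299  200.49120836]] (308.2, 200.8)
[[309.85301977 196.62630555]] (309.4, 196.2) [[308.56844077 200.45537082]] (308.2, 200.8)
```

Emit:
arm_command --deltas '[{"xyz":[0.0025,0,-0.016],"turn":[0,0,0]},{"xyz":[0.0025,0,-0.016],"turn":[0,0,0]},{"xyz":[0,0,0],"turn":[0,0,0]},{"xyz":[0.0008,-0.008,0],"turn":[0,0,0]},{"xyz":[0.0014,-0.013,0],"turn":[0,0,0]},{"xyz":[0,0,0],"turn":[0,0,0]}]'

```text
clock: 5.18
eef_pos: [574.9, 208.0, 40.4]
eef_rot: [3.141, -0.0, 1.677]
wrist_force: [1.0, 0.4, -0.7]
finger_gap: 13.9
```

Run:
```python
from h import *
print(read_state()["eef_pos"])
s=camera("scene"); crop(s,"f1.png",270,160,370,240,7)
c=camera("top"); crop(c,"f2.png",270,160,370,230,7)
```

```text
[574.85384881 207.97357672  40.38573312]
```

View pics/f1.png

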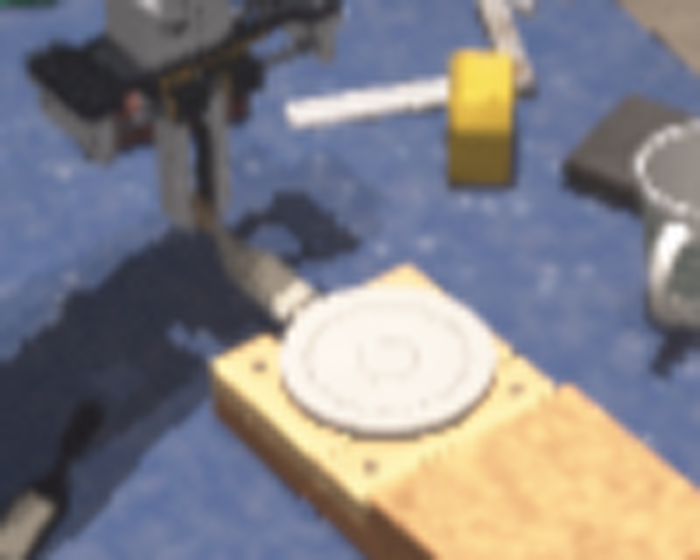

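View pics/f2.png

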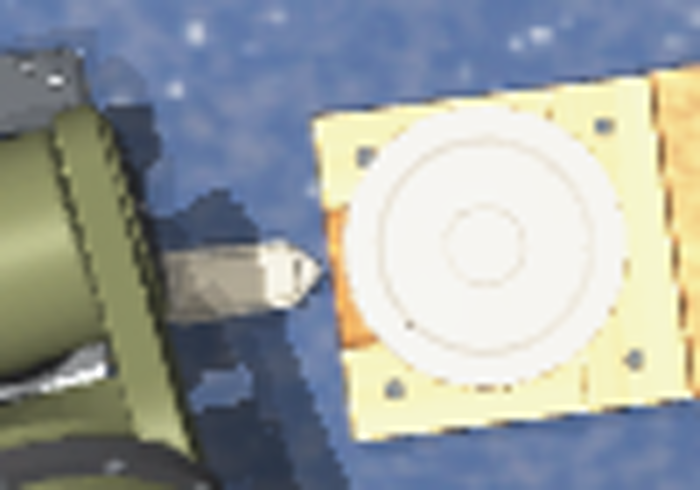

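Emit:
arm_command --deltas '[{"xyz":[0.0012,-0.0115,0],"turn":[0,0,0]},{"xyz":[0.0012,-0.0115,0],"turn":[0,0,0]},{"xyz":[0.0013,-0.012,0],"turn":[0,0,0]},{"xyz":[0.0013,-0.012,0],"turn":[0,0,0]},{"xyz":[0,0,0],"turn":[0,0,0]},{"xyz":[0,0,0],"turn":[0,0,0]}]'

```text
clock: 6.02
eef_pos: [579.5, 162.3, 40.0]
eef_rot: [3.142, -0.0, 1.679]
wrist_force: [0.9, 0.5, -1.4]
finger_gap: 13.8
```

Run:
```python
from h import *
print(read_state()["eef_pos"])
s=camera("scene"); crop(s,"g1.png",270,160,370,240,7)
```

```text
[579.47216234 162.29987235  39.95254885]
```

View pics/g1.png

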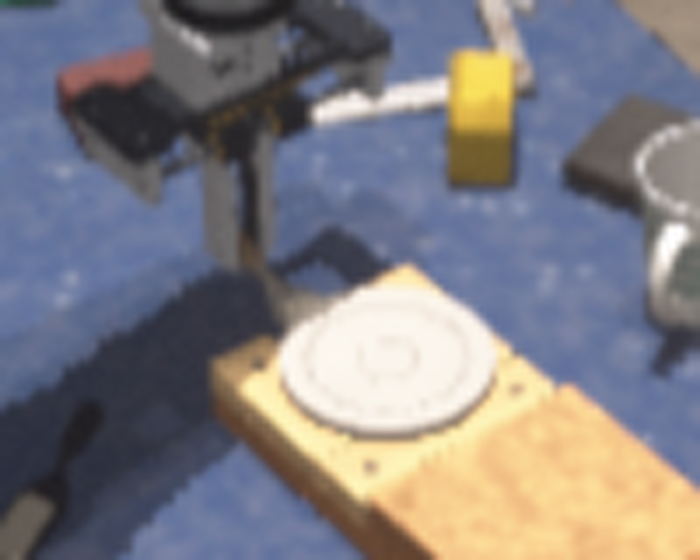

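Emit:
arm_command --deltas '[{"xyz":[0,0,0.006],"turn":[0,0,0]},{"xyz":[0,0,0.006],"turn":[0,0,0]},{"xyz":[0,0,0.007],"turn":[0,0,0]},{"xyz":[0.0001,-0.001,0.007],"turn":[0,0,0]},{"xyz":[0.0001,-0.001,0.007],"turn":[0,0,0]},{"xyz":[0,0,0],"turn":[0,0,0]}]'

```text
clock: 6.82
eef_pos: [579.9, 160.1, 73.6]
eef_rot: [3.141, -0.0, 1.679]
wrist_force: [1.0, 0.9, -2.0]
finger_gap: 14.0
```

Run:
```python
from h import *
print(read_state()["eef_pos"])
s=camera("scene"); crop(s,"h1.png",270,160,370,240,7)
c=camera("top"); crop(c,"h2.png",270,160,370,230,7)
```

```text
[579.948726   160.1398565   73.63199479]
```

View pics/h1.png

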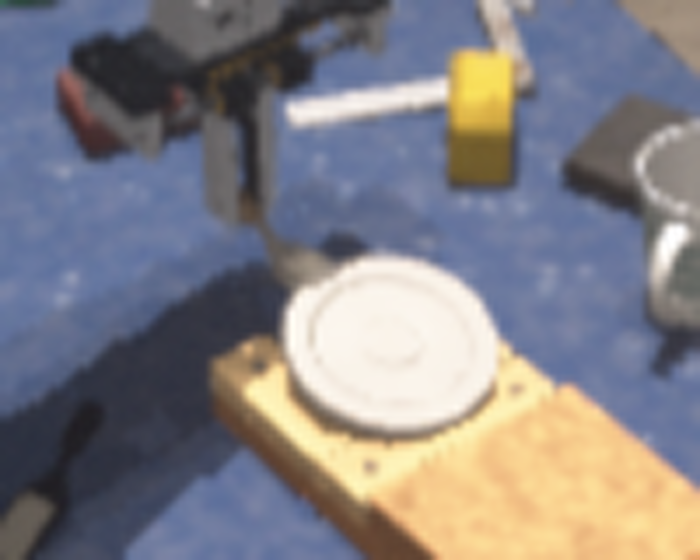

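View pics/h2.png

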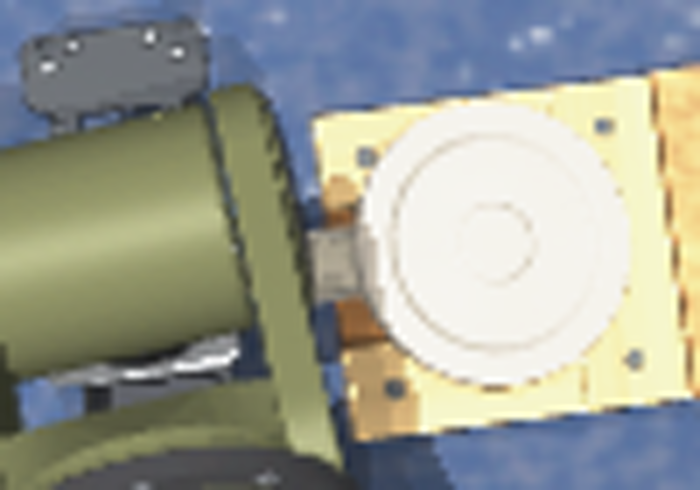

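Emit:
arm_command --deltas '[{"xyz":[0.0004,-0.004,0.005],"turn":[0,0,0]},{"xyz":[0.0004,-0.004,0.005],"turn":[0,0,0]},{"xyz":[0.0004,-0.004,0.004],"turn":[0,0,0]},{"xyz":[0.0004,-0.004,0.003],"turn":[0,0,0]},{"xyz":[0,0,0],"turn":[0,0,0]}]'

```text
clock: 7.55
eef_pos: [581.4, 143.9, 90.2]
eef_rot: [3.141, -0.0, 1.678]
wrist_force: [0.4, -0.5, -2.7]
finger_gap: 13.5
```

Run:
```python
from h import *
print(read_state()["eef_pos"])
s=camera("scene"); crop(s,"i1.png",270,160,370,240,7)
c=camera("top"); crop(c,"i2.png",270,160,370,230,7)
```

```text
[581.41418127 143.86556482  90.21603364]
```

View pics/i1.png

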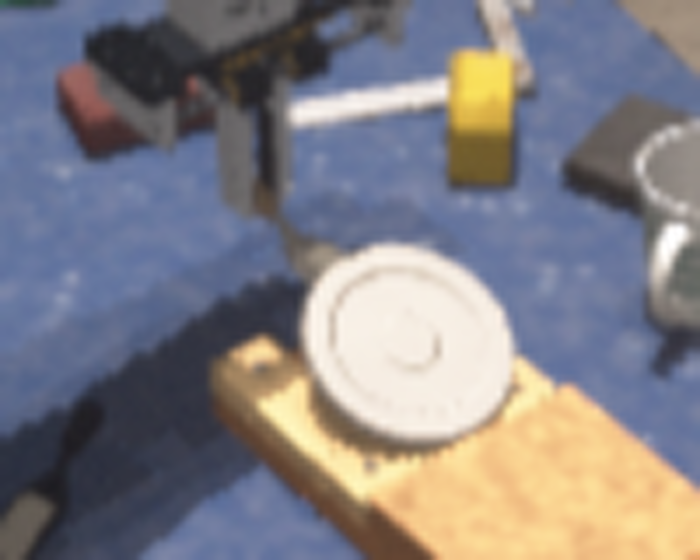

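View pics/i2.png

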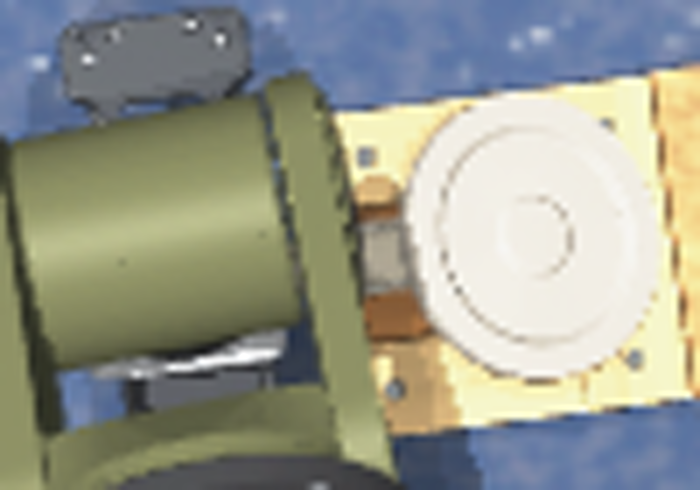

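Emit:
arm_command --deltas '[{"xyz":[0.0005,-0.005,0.003],"turn":[0,0,0]},{"xyz":[0.0004,-0.004,0.005],"turn":[0,0,0]},{"xyz":[0.0004,-0.004,0.006],"turn":[0,0,0]},{"xyz":[0.0004,-0.004,0.006],"turn":[0,0,0]},{"xyz":[0.0004,-0.004,0.005],"turn":[0,0,0]},{"xyz":[0.0004,-0.004,0.004],"turn":[0,0,0]},{"xyz":[0,0,0],"turn":[0,0,0]}]'

```text
clock: 8.52
eef_pos: [583.9, 118.9, 119.3]
eef_rot: [3.141, 0.0, 1.678]
wrist_force: [-0.3, -0.6, -2.3]
finger_gap: 13.3
```

Run:
```python
from h import *
print(read_state()["eef_pos"])
s=camera("scene"); crop(s,"j1.png",270,160,370,240,7)
c=camera("top"); crop(c,"j2.png",270,160,370,230,7)
```

```text
[583.92448345 118.89887957 119.27157299]
```

View pics/j1.png

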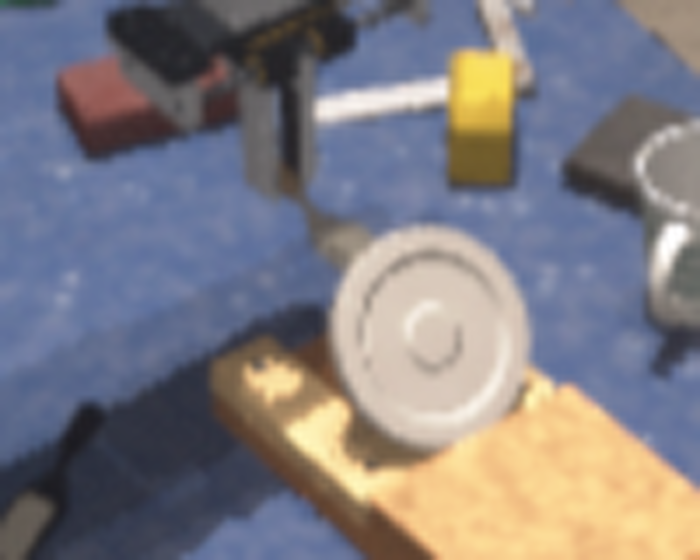

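View pics/j2.png

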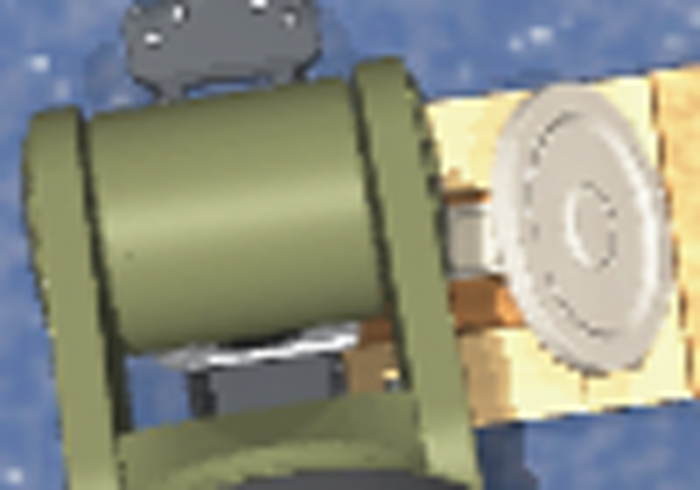

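Emit:
arm_command --deltas '[{"xyz":[0.0005,-0.005,0.004],"turn":[0,0,0]},{"xyz":[0.0005,-0.005,0.004],"turn":[0,0,0]},{"xyz":[0.0006,-0.006,0.003],"turn":[0,0,0]},{"xyz":[0.0006,-0.006,0.003],"turn":[0,0,0]},{"xyz":[0.0006,-0.006,0.002],"turn":[0,0,0]},{"xyz":[0.0006,-0.006,0.002],"turn":[0,0,0]},{"xyz":[0.0004,-0.004,0.001],"turn":[0,0,0]},{"xyz":[0,0,0],"turn":[0,0,0]}]'

```text
clock: 9.62
eef_pos: [587.6, 80.9, 138.0]
eef_rot: [3.142, 0.0, 1.678]
wrist_force: [-0.2, 0.2, -1.2]
finger_gap: 13.7
```

Run:
```python
from h import *
print(read_state()["eef_pos"])
s=camera("scene"); crop(s,"k1.png",270,160,370,240,7)
c=camera("top"); crop(c,"k2.png",270,160,370,230,7)
```

```text
[587.61011467  80.90627711 137.986079  ]
```

View pics/k1.png

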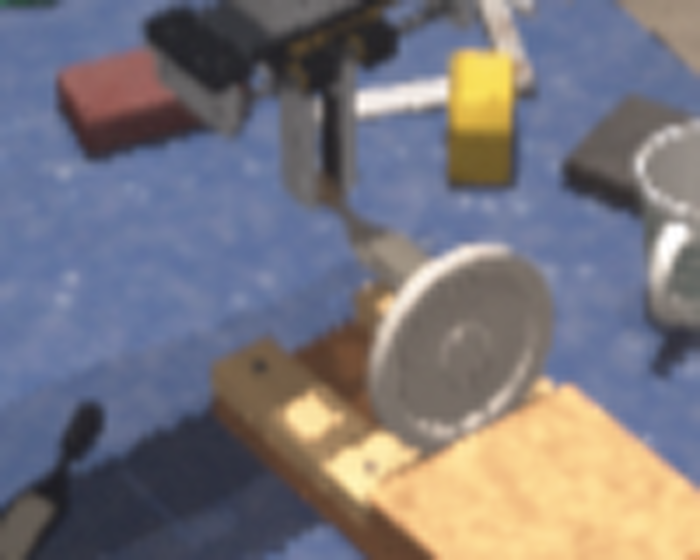

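View pics/k2.png

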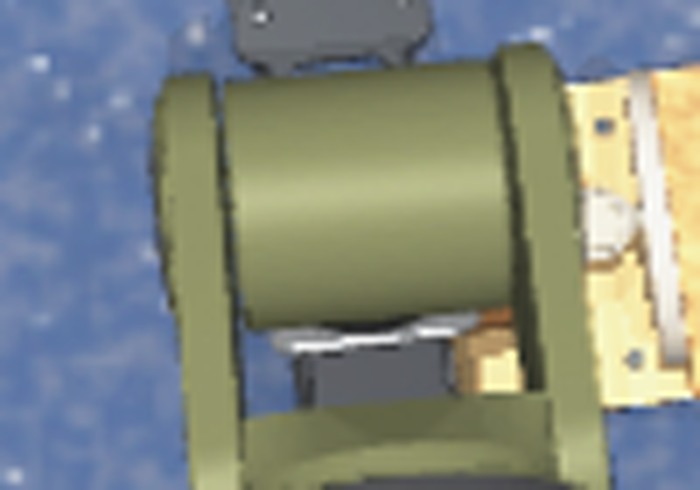

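Emit:
arm_command --deltas '[{"xyz":[0.0004,-0.004,0],"turn":[0,0,0]},{"xyz":[0.0004,-0.004,0],"turn":[0,0,0]},{"xyz":[0.0004,-0.004,0],"turn":[0,0,0]},{"xyz":[0.0003,-0.003,0],"turn":[0,0,0]},{"xyz":[0.0003,-0.003,0],"turn":[0,0,0]},{"xyz":[0,0,0],"turn":[0,0,0]}]'

```text
clock: 10.48
eef_pos: [589.4, 63.0, 137.9]
eef_rot: [3.142, -0.0, 1.679]
wrist_force: [-0.9, 1.0, -1.1]
finger_gap: 13.5
```

Run:
```python
from h import *
print(read_state()["eef_pos"])
s=camera("scene"); crop(s,"l1.png",270,160,390,250,6)
c=camera("top"); crop(c,"l2.png",300,140,430,240,6)
```

```text
[589.3946861   62.98650937 137.94446515]
```

View pics/l1.png

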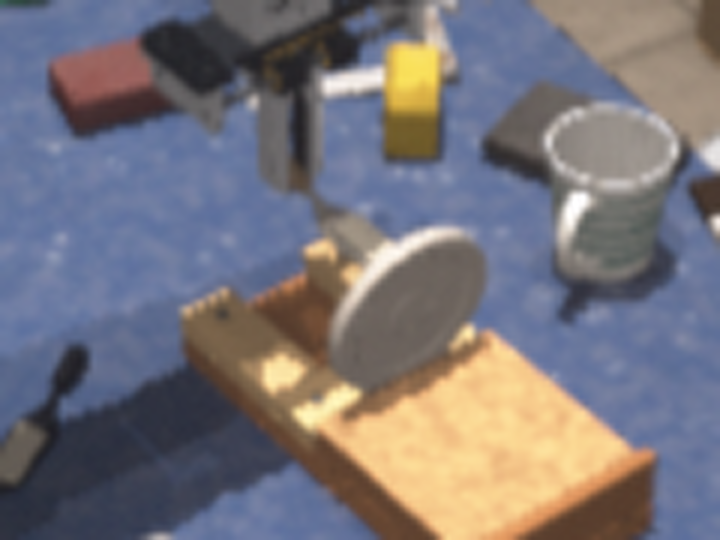

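View pics/l2.png

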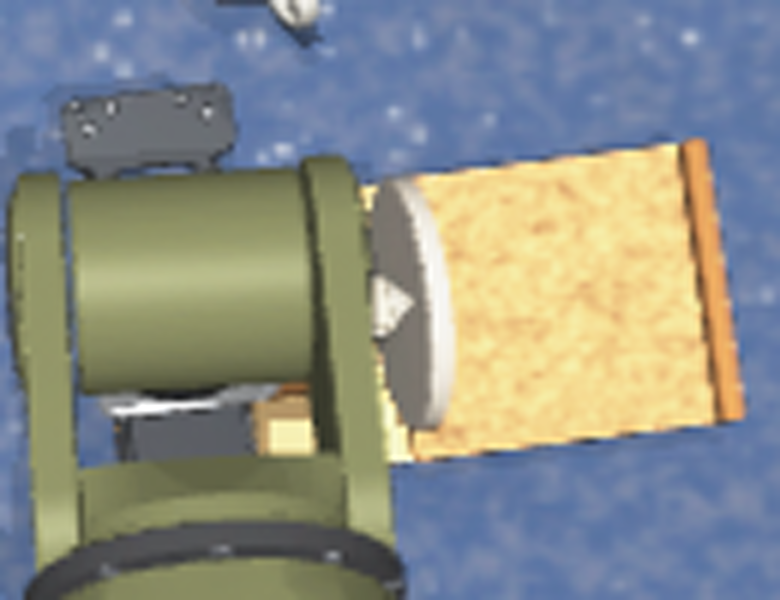

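Emit:
arm_command --deltas '[{"xyz":[0.0004,-0.004,0],"turn":[0,0,0]},{"xyz":[0.0004,-0.004,0],"turn":[0,0,0]},{"xyz":[0.0004,-0.004,0],"turn":[0,0,0]},{"xyz":[0,0,0],"turn":[0,0,0]},{"xyz":[0,0,0],"turn":[0,0,0]}]'

```text
clock: 11.2
eef_pos: [590.6, 51.2, 137.9]
eef_rot: [-3.142, -0.0, 1.679]
wrist_force: [-0.5, 0.1, -2.0]
finger_gap: 13.8
```

Run:
```python
from h import *
print(read_state()["eef_pos"])
s=camera("scene"); crop(s,"m1.png",270,160,390,250,6)
c=camera("top"); crop(c,"m2.png",300,140,430,240,6)
```

```text
[590.57285618  51.20792788 137.93964348]
```

View pics/m1.png

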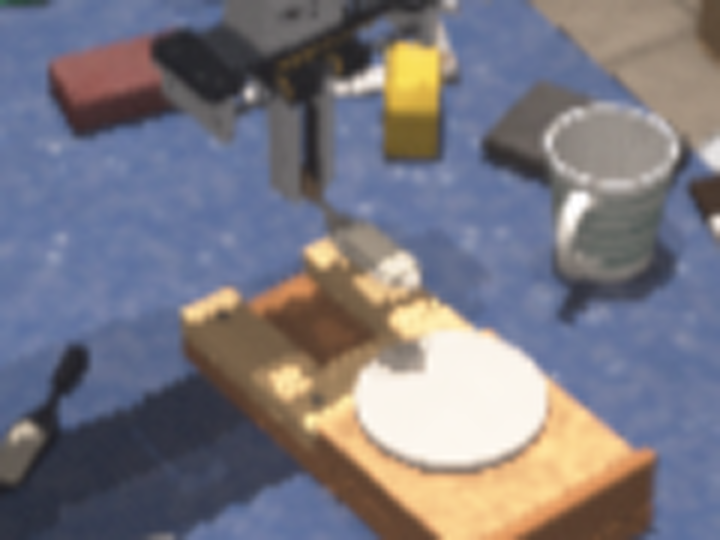

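View pics/m2.png

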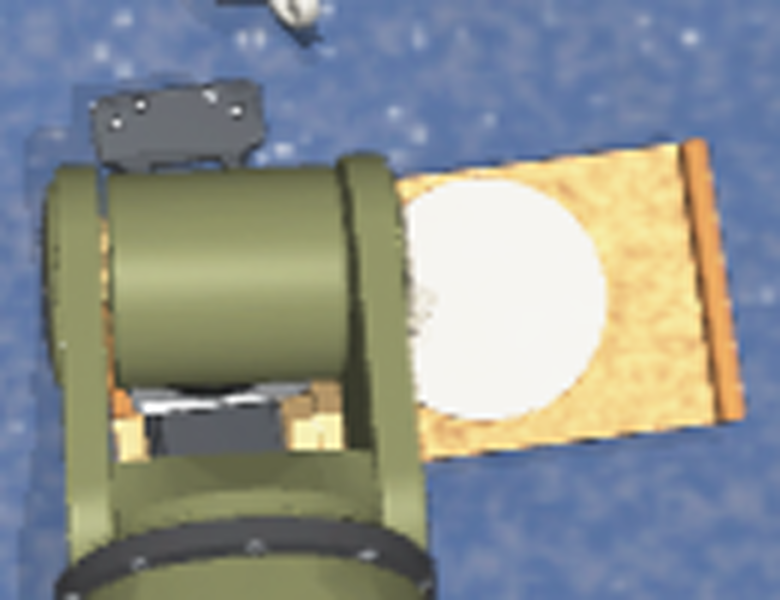

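Emit:
arm_command --deltas '[{"xyz":[-0.002,0.02,0.004],"turn":[0,0,0]},{"xyz":[-0.004,0.035,0.004],"turn":[0,0,0]},{"xyz":[-0.005,0.045,0],"turn":[0,0,0]},{"xyz":[-0.005,0.045,0],"turn":[0,0,0]},{"xyz":[-0.035,0.025,0],"turn":[0,0,0.014]},{"xyz":[-0.04,0.025,-0.01],"turn":[0,0,0.014]},{"xyz":[-0.04,0.022,-0.02],"turn":[0,0,0.014]},{"xyz":[-0.034,0.019,-0.03],"turn":[0,0,0.014]},{"xyz":[0,0,-0.03],"turn":[0,0,0]},{"xyz":[0,0,0],"turn":[0,0,0]},{"xyz":[0,0,0],"turn":[0,0,0]}]'

```text
clock: 12.68
eef_pos: [426.1, 287.7, 57.2]
eef_rot: [3.14, -0.001, 1.735]
wrist_force: [-0.1, -0.6, -1.3]
finger_gap: 13.8
```

Run:
```python
from h import *
print(read_state()["eef_pos"])
s=camera("scene"); crop(s,"n1.png",220,150,390,260,4)
```

```text
[426.1381835  287.73470278  57.16462121]
```

View pics/n1.png

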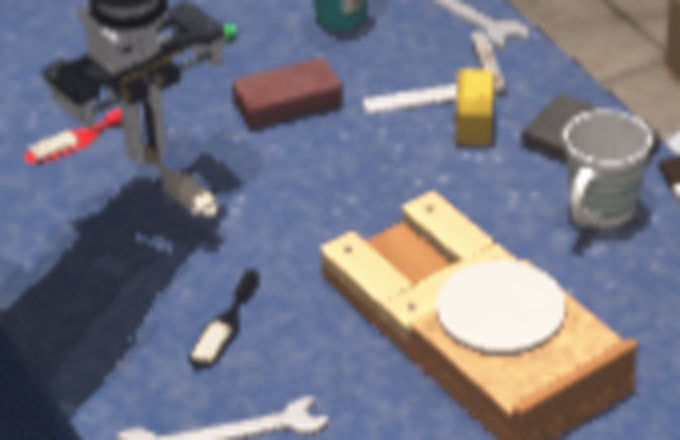

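Emit:
arm_command --deltas '[{"xyz":[0,0,-0.015],"turn":[0,0,0]},{"xyz":[0,0,-0.015],"turn":[0,0,0]},{"xyz":[0,0,-0.008],"turn":[0,0,0]},{"xyz":[0,0,-0.004],"turn":[0,0,0]},{"xyz":[0,0,-0.002],"turn":[0,0,0]},{"xyz":[0,0,0],"turn":[0,0,0]},{"xyz":[0,0,0],"turn":[0,0,0]}]'

```text
clock: 13.6
eef_pos: [425.7, 287.3, 12.2]
eef_rot: [3.141, -0.0, 1.735]
wrist_force: [-0.9, 0.2, -0.5]
finger_gap: 13.9
```

Level with the height it was gripped at; opening.

Emit:
arm_command --deltas '[{"xyz":[0,0,-0.0005],"turn":[0,0,0]},{"xyz":[0,0,0],"turn":[0,0,0]},{"xyz":[0,0,0],"turn":[0,0,0]},{"xyz":[0,0,0],"turn":[0,0,0]},{"xyz":[0,0,0],"turn":[0,0,0]},{"xyz":[0,0,0.02],"turn":[0,0,0]},{"xyz":[0,0,0.05],"turn":[0,0,0]},{"xyz":[-0.03,0.03,0.05],"turn":[0,0,0]},{"xyz":[-0.03,0.03,0.04],"turn":[0,0,0]},{"xyz":[-0.03,0.03,0.02],"turn":[0,0,0]},{"xyz":[-0.03,0.03,0],"turn":[0,0,0]},{"xyz":[-0.03,0.03,0],"turn":[0,0,0]}]' --gripper 0.3

```text
clock: 15.1
eef_pos: [275.9, 436.6, 189.5]
eef_rot: [3.141, -0.0, 1.735]
wrist_force: [-1.6, -0.4, -0.2]
finger_gap: 66.2
```

Emit:
arm_command --deltas '[{"xyz":[-0.03,0.03,0],"turn":[0,0,0]},{"xyz":[-0.03,0.03,0],"turn":[0,0,0]},{"xyz":[0,0,0],"turn":[0,0,0]},{"xyz":[0,0,0],"turn":[0,0,0]}]'

```text
clock: 15.6
eef_pos: [217.3, 495.4, 189.0]
eef_rot: [-3.142, 0.0, 1.735]
wrist_force: [0.6, -0.7, 0.0]
finger_gap: 66.0
```

Run:
```python
from h import *
print(read_state()["eef_pos"],read_state()["clock"])
s=camera("scene"); crop(s,"o1.png",220,150,390,260,4)
c=camera("top"); crop(c,"o2.png",230,140,430,290,4)
```

```text
[217.26363706 495.40779239 188.98562645] 15.6
```

View pics/o1.png

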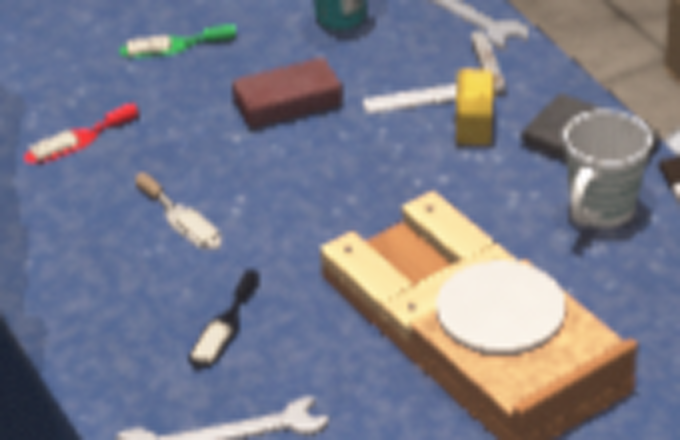

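View pics/o2.png

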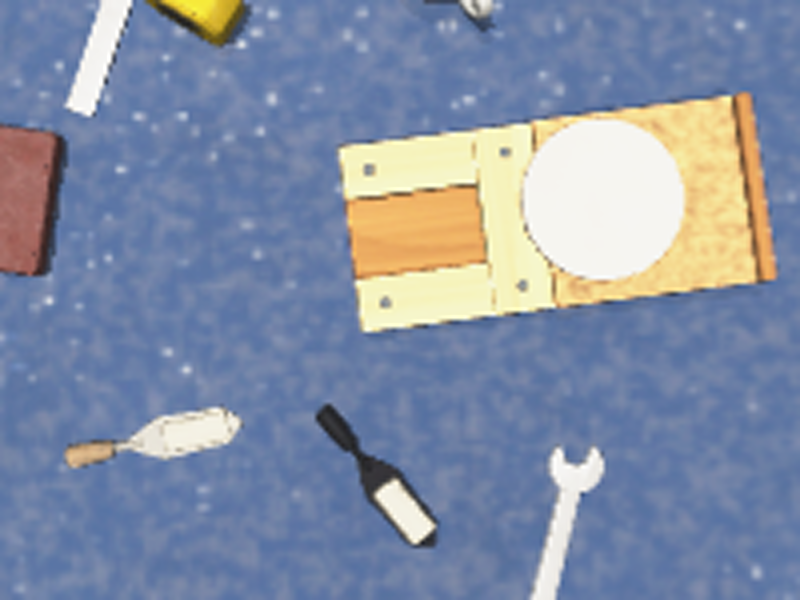

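Run:
```python
from h import *
c=camera("top"); P=onz(c,((604.5)/4-.5+230,199.5/4-.5+140),60)[:2]-[598.6,-56.3]
d=np.array([.1075,-.9942]); print(P@d, P@[.9942,.1075])
print(sign_off())
```

```text
43.500425028339 4.881858222477238
the job is handed in; nothing more can be done
None
```

The job is done and handed in at about 15.7 s of the 45 s allowed. I gripped the wooden-handled trowel and slid its blade through the slot under the disc. Lifting with the tip slid the disc to the step, tipped it past vertical, and it fell flat onto the cork with its plain face up. I then laid the trowel back flat on the bench where I found it and moved the arm clear.

- **Disc:** in the last pictures it lies flat, plain face up. Its centre is about 43 mm past the step and 5 mm off the middle line, both within the limits.
- **Trowel:** it lies flat on the bench, off the stand and the same way up.
- **Bystanders:** the mug, tape measure and sanding block look unmoved in the last close-ups. The jar was outside those views, but the arm never went near it.
- **Contact:** the pictures never showed the gripper near the disc.

No check failed. One reading disagreed with the description: the fingers closed to about 13.8 mm on a handle given as 16 mm wide. The grip held throughout.

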